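Seal the refilled cereal dispenser

TASK

The cereal dispenser has just been refilled. First press its round lid straight down with the fingertips until it is fully home on the collar, leaving the steel lever standing, and only then push the lever over past its middle so that it snaps down flat across the lid. Touch and push only: lift or carry nothing, and leave the jar, the bowl and the folded stand where they are.

Things in the scene. Friction and masses are not known exactly. Their poses are not given: they have to be found in the camera images.
- dispenser: Pale grey press-button cereal dispenser, fixed on a white shelf (top 30 mm above the work surface): foot plate, rear column, overhanging hopper head; 200 mm (x) by 150 mm (y). The head's flat top is 178 mm, its round filler collar (120 mm across, central) 185 mm above the shelf. Origin: centre of its underside; z up, x to its front (button, chute, bowl bay).
- lid_top (a point): Centre of the upper face of the round lid, a pale flange 116 mm across, 10 mm thick, on a gasketed plug in the collar, turned any way round. z up; x points to the lever's hinge. At the start this face is 17 to 22 mm above the collar's top; fully home 10 mm above it (225 mm above the work surface). Pressing anywhere on the flange takes about 8 N against gasket drag; it stays where left.
- lid (a joint): How far the lid has been pushed down, in m: 0 to 0.005 at the start, 0.012 fully home (a firm stop); negative if it is lifted.
- lever_hinge (a point): Middle of the lever's hinge pin: 32 mm from the lid's centre along the lid's +x and 12 mm above its upper face, between two plastic lugs (42 mm wide over the pin). Axes as the lid's: the pin lies along y, and the lever swings over towards -x, across the lid's centre. It moves with the lid.
- lever_tip (a point): Free end of the brushed steel cam lever: a strip 20 mm wide and 5 mm thick, 80 mm long from the hinge pin to this point (mid-strip). Carried by the lid. Open, it stands up, leaning 10 degrees back from vertical to the lid's +x side; locked, it lies level with its underside about 9 mm over the lid's upper face.
- lever (a joint): Angle of the lever, rad: 0 open (standing, leaning 10 degrees back to the lid's +x), 1.745 locked (level, across the lid towards -x). Over-centre: it springs by itself to the nearer end, the change being at 0.87; it resists with about 0.26 N m on leaving either end, falling to nothing at the middle.
- jar: Tall glass jar with a wooden twist lid, 92 mm across and 212 mm high, loose on the shelf near the dispenser; origin at the centre of its underside. Leave alone.
- bowl: Coral plastic cereal bowl, 112 mm across and 48 mm high, loose on the dispenser's foot plate under the chute; origin at the centre of its underside. Leave alone.
- stand: Folded steel wire stand lying flat on the shelf, 170 by 124 by 16 mm, loose; origin at the centre of its underside. Leave alone.

How it is judged:
By the outcome, as a careful person would: the job done as asked, in the order asked, and still so for the second after the job is handed in, with the robot touching nothing.
It also fails if it takes over 45 s, if anything falls off the work surface, if the arm or the gripper's body presses on something with over 40 N, if the wrist force passes 120 N, or if a joint passes its speed limit or range.

ROBOT

A 6-joint arm with a two-finger parallel gripper is mounted at the origin on the work surface. World frame = base frame: x ahead of the robot, y to its left, z up, the work surface at z = 0. Lengths are in m, angles in rad, forces in N, time in s.
With the tool pointing down it reaches from about 0.35 to 0.875 m from the base axis. Payload 15.5 kg.
Tool frame: the origin (TCP) lies between the finger pads; the fingertips stand 11 mm ahead of it and the grasp point (between the pads) lies 8 mm behind it; z points along the fingers, y is the direction in which the jaws open and shut (so a half turn about z gives the same grasp; the last joint's range is limited). The gripper opens to 85 mm and grips with 20 to 120 N. Pads are 22 mm wide; open, the fingers measure 114 mm over their backs; the gripper's body (76 mm by 85 mm) begins 54 mm behind the grasp point. The pads swing forward as they close: fully open they stand 13 mm farther back than shut.
Start: joints at [1.222, 0.494, 1.345, -0, 1.302, -0.096], TCP at [0.157, 0.605, 0.214] pointing down, gripper open.
Joint ranges: [-2.91, 2.91], [-0.82, 2.16], [0.22, 2.67], [-1.22, 4.37], [0.12, 2.79], [-3.08, 3.08]. Speed limits (rad/s): [1.89, 1.89, 2.57, 3.01, 3.01, 3.01].

INTERFACE

Orientations are given as a unit quaternion [x, y, z, w].
In Python, from workcell import bot gives the robot as it stands.
- The arm moves only by the tool send_rows, never from a script. Its arguments are lists of equal length, an entry for each row: "translation": the shift along the tool's x, y, z in m, a list of three; "spin": the turn about the tool's z in degrees. A call has 1 to 20 rows; each row is the pose to reach, as a shift and turn from the pose commanded when the call began, along the tool's axes at that moment; what a row does not reach only later rows make up. A row lasts 1/12 s, in which the tool goes at most 41.7 mm and 7.16 degrees, less where a joint would pass 70% of its speed; a pose out of reach is approached as far as the arm can. A call with a gripper value outside its range is refused whole. "gripper" is the opening, from 0 (shut) to 1 (fully open), set as the call begins (left out, the last holds). The fingers move at their own pace and stop on an object; "squeeze" is the grip in N (left out, the last holds). Time passes only in rows, so rows that repeat a pose let the fingers close. It gives the time, the measured TCP pose, the force and the opening at its end, in the units of the state.
- bot.sense(): the state, without advancing time (a new reading comes with each control period).
- bot.camera(name): name is "scene" or "top" or "wrist"; returns a dict with "pixels" (420x560x3 uint8, blue, green, red), "z_map" (420x560 float32, m along the optical axis (not along the pixel's ray), 0 where there is no reading), "fx", "fy", "cx", "cy" (pixels), "distortion" ([k1, k2, p1, p2, k3] as OpenCV has them; the pictures are not rectified), "rvec" (rotation vector, rad) and "tvec" (3), from world to camera coordinates, as OpenCV has them; the wrist camera has in their place "hand_eye" (4x4, takes a point from camera to tool coordinates, whose origin is the TCP and whose axes are the flange's). Camera axes: x right, y down, z forward; pixel columns grow to the right and rows downward; lengths in m; the calibration is good to about 2 mm. A picture is of the moment at which its call begins: read the wrist's pose just before it.
- bot.finish_job(): hands the job in, once; it reports no verdict.
Trained networks look in the newest picture that a camera, given by its name, has taken for a name from the list of things; names that differ only in an ending like _2 or _b are one class to them, and where a whole thing is asked for, a point or a joint stands for the part that bears it (a point fixed in the world has none). Each returns a list of dicts, best first, with "score" (0 to 1); they miss things now and then, are a little off and sometimes report something else, mostly with a low value. They report only what shows in the picture. A call takes as long as a camera call.
- bot.find_in(thing, camera): "bbox" ([left, top, right, bottom] in pixels, round what is visible of it).
The state is a dict: "clock": time; "joints": joint angles; "dq": joint speeds; "effort": joint torques, N m; "ee_pos": TCP position; "tool_rot": TCP orientation; "wrist_force": force on the tool from outside, world axes, zero at the start; "torque": the same for the moment, N m; "grip_width": finger opening in m.
Only numpy, scipy, OpenCV 4.12 (cv2) and the standard library are available. Lean on these libraries where they do the work, as an engineer would, in place of code of your own. Each camera call takes 0.05 s, during which the arm holds its last target.

## Working session

There is one attempt and no reset: what is moved stays moved. The work goes in short steps, Python scripts to look and compute and a tool call to move; the robot and the scene stay as the last step left them, time stands still between calls to the robot, and variables do not carry over. Pictures are saved under pics/ and viewed, and the job is handed in when it is done.

Besides the shell and the picture viewer there is one more tool, called after "Request:" as name([rows], argument=value, ...), one row to a line, values as JSON. send_rows: Moves the arm, as the interface text tells. Its arguments: {"type":"object","properties":{"translation":{"type":"array"},"spin":{"type":"array"},"gripper":{"type":"number"},"squeeze":{"type":"number"}},"required":["translation","spin"]}

```bash
mkdir -p pics; ls
cat > h.py <<'E'
import numpy as np, cv2
from scipy.spatial.transform import Rotation as R
from workcell import bot
def cam(n):
    s=bot.sense(); c=bot.camera(n); c['s']=s
    K=np.array([[c['fx'],0,c['cx']],[0,c['fy'],c['cy']],[0,0,1.]]);c['K']=K
    if 'hand_eye' in c:
        T=np.eye(4);T[:3,:3]=R.from_quat(s['tool_rot']).as_matrix();T[:3,3]=s['ee_pos']
        c['T']=T@np.array(c['hand_eye'])
    else:
        M=np.eye(4);M[:3,:3]=cv2.Rodrigues(np.array(c['rvec'],float))[0];M[:3,3]=np.ravel(c['tvec']);c['T']=np.linalg.inv(M)
    return c
def cloud(c):
    z=c['z_map'];h,w=z.shape
    u,v=np.meshgrid(np.arange(w),np.arange(h))
    p=cv2.undistortPoints(np.stack([u,v],-1).reshape(-1,1,2).astype(np.float64),c['K'],np.array(c['distortion'],float)).reshape(h,w,2)
    P=np.dstack([p*z[...,None],z])
    W=P@c['T'][:3,:3].T+c['T'][:3,3]; W[z==0]=np.nan
    return W
E
python3 - <<'E'
from h import *
print(bot.sense())
for n in ['scene','top','wrist']:
    c=cam(n);cv2.imwrite(f'pics/{n}0.png',c['pixels'])
    for t in ['dispenser','lid_top','lever_tip','jar','bowl','stand']:
        print(n,t,bot.find_in(t,n)[:2])
    np.savez(f'{n}0.npz',W=cloud(c),px=c['pixels'])
E
```

```text
pics
{'clock': 0.0, 'joints': array([ 1.22152575e+00,  4.94202834e-01,  1.34612343e+00,  1.23634530e-07,
        1.30249541e+00, -9.55010622e-02]), 'dq': array([ 1.46811021e-04,  6.72813009e-05, -8.79986151e-04,  7.71649601e-04,
        2.46515640e-03, -4.57911079e-04]), 'effort': array([ 2.14009415e-03, -8.82168245e+01, -3.83883405e+01,  1.83570603e-05,
        1.01215331e-02, -6.17880019e-06]), 'ee_pos': array([0.15677726, 0.60462868, 0.21309066]), 'tool_rot': array([ 1.26544553e-01,  9.91960734e-01, -5.99363310e-04, -1.35592659e-04]), 'wrist_force': array([ 0.02126605,  0.03299504, -0.1526611 ]), 'torque': array([0.03820478, 0.0329897 , 0.00960733]), 'grip_width': 0.08530344426030768}
scene dispenser [{'bbox': [171.6, 180.2, 260.0, 304.1], 'score': 0.67}]
scene lid_top [{'bbox': [183.6, 165.3, 243.3, 219.9], 'score': 0.94}]
scene lever_tip [{'bbox': [190.1, 163.7, 217.3, 204.2], 'score': 0.9}]
scene jar [{'bbox': [86.5, 188.0, 153.8, 291.2], 'score': 0.79}]
scene bowl [{'bbox': [198.0, 270.4, 239.9, 286.2], 'score': 0.81}]
scene stand [{'bbox': [276.6, 240.3, 334.0, 299.1], 'score': 0.76}]
top dispenser [{'bbox': [313.2, 167.6, 388.8, 262.6], 'score': 0.82}]
top lid_top [{'bbox': [323.8, 182.1, 382.2, 239.7], 'score': 0.65}, {'bbox': [243.1, 189.2, 300.9, 274.4], 'score': 0.47}]
top lever_tip [{'bbox': [355.7, 182.9, 370.6, 204.2], 'score': 0.59}]
top jar [{'bbox': [407.8, 172.4, 465.9, 223.6], 'score': 0.83}, {'bbox': [353.9, 181.3, 367.7, 203.2], 'score': 0.74}]
top bowl []
top stand [{'bbox': [244.3, 189.8, 302.7, 274.2], 'score': 0.63}]
wrist dispenser []
wrist lid_top []
wrist lever_tip []
wrist jar []
wrist bowl []
wrist stand []
```

Run:
```python
from h import *
a=cv2.imread('pics/scene0.png')[140:320,60:360];b=cv2.imread('pics/top0.png')[140:300,220:480]
cv2.imwrite('pics/s0.png',cv2.resize(a,None,fx=2.6,fy=2.6));cv2.imwrite('pics/t0.png',cv2.resize(b,None,fx=3,fy=3))
for n,bb in [('top',(313,165,389,263)),('scene',(171,160,260,225))]:
    W=np.load(n+'0.npz')['W'][bb[1]:bb[3],bb[0]:bb[2]].reshape(-1,3);W=W[np.isfinite(W[:,0])]
    h,e=np.histogram(W[:,2],bins=np.arange(0,.36,.004))
    print(n,[(round(e[i],3),int(h[i])) for i in range(len(h)) if h[i]>8])
    l=W[(W[:,2]>.22)&(W[:,2]<.245)]; print('lid z',np.median(l[:,2]),np.percentile(l,[1,50,99],axis=0))
    t=W[W[:,2]>.26];print('lever',len(t),t.min(0) if len(t) else 0,t.max(0) if len(t) else 0)
```

```text
top [(np.float64(0.02), 20), (np.float64(0.024), 260), (np.float64(0.028), 480), (np.float64(0.032), 137), (np.float64(0.036), 28), (np.float64(0.04), 76), (np.float64(0.044), 40), (np.float64(0.124), 9), (np.float64(0.128), 14), (np.float64(0.132), 13), (np.float64(0.136), 13), (np.float64(0.14), 10), (np.float64(0.144), 17), (np.float64(0.148), 17), (np.float64(0.152), 17), (np.float64(0.156), 11), (np.float64(0.16), 20), (np.float64(0.164), 17), (np.float64(0.168), 15), (np.float64(0.172), 18), (np.float64(0.176), 25), (np.float64(0.18), 31), (np.float64(0.184), 20), (np.float64(0.188), 20), (np.float64(0.192), 19), (np.float64(0.196), 75), (np.float64(0.2), 436), (np.float64(0.204), 1988), (np.float64(0.208), 1051), (np.float64(0.212), 118), (np.float64(0.216), 20), (np.float64(0.224), 51), (np.float64(0.228), 804), (np.float64(0.232), 1080), (np.float64(0.236), 96), (np.float64(0.244), 21), (np.float64(0.248), 43), (np.float64(0.252), 43), (np.float64(0.26), 13), (np.float64(0.276), 9), (np.float64(0.308), 10), (np.float64(0.316), 11), (np.float64(0.32), 30)]
lid z 0.23247574460
[... 841 characters left out ...]
 (np.float64(0.248), 53), (np.float64(0.252), 36), (np.float64(0.256), 22), (np.float64(0.26), 15), (np.float64(0.264), 15), (np.float64(0.268), 17), (np.float64(0.272), 15), (np.float64(0.276), 18), (np.float64(0.28), 15), (np.float64(0.284), 17), (np.float64(0.288), 18), (np.float64(0.292), 15), (np.float64(0.296), 20), (np.float64(0.3), 17), (np.float64(0.304), 18), (np.float64(0.308), 18), (np.float64(0.312), 16), (np.float64(0.316), 15), (np.float64(0.32), 34)]
lid z 0.23254485665012056 [[ 0.52154142 -0.15722699  0.22402667]
 [ 0.5906958  -0.09315577  0.23254486]
 [ 0.63160738 -0.04770222  0.24397188]]
lever 285 [ 0.60790361 -0.12179912  0.26109183] [ 0.62509215 -0.09927304  0.32444354]
```

View pics/s0.png

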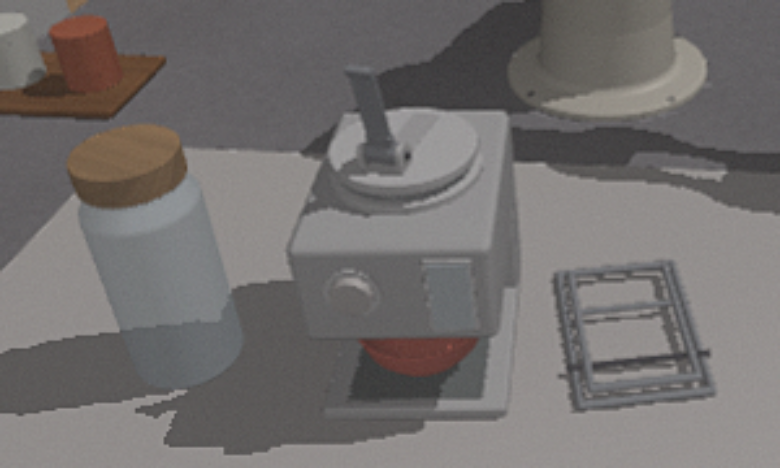

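View pics/t0.png

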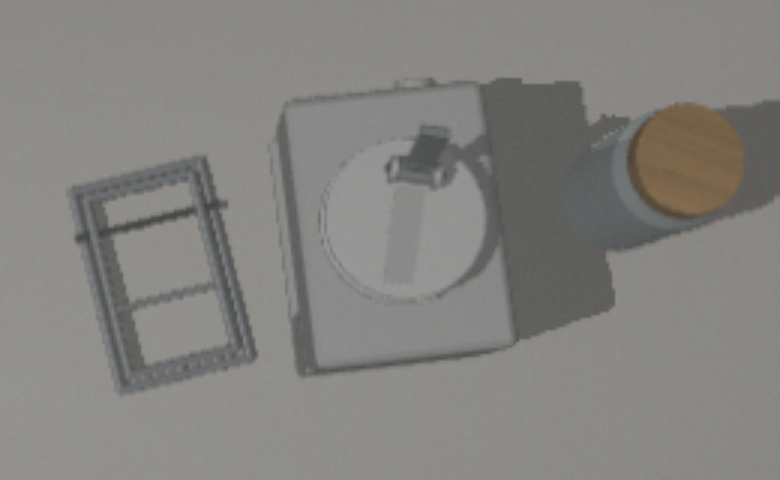

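View pics/scene0.png

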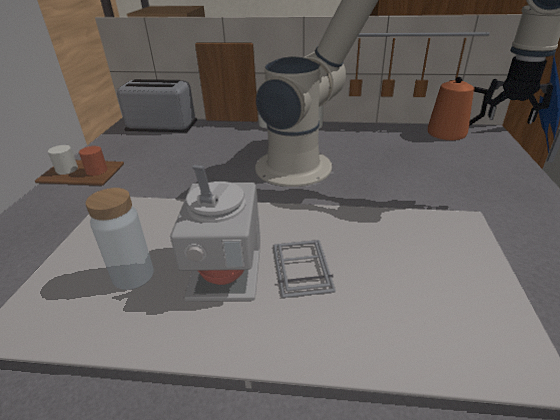

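Run:
```python
from h import *
d=np.load('top0.npz');W=d['W']
b=W[150:300,300:400].reshape(-1,3);b=b[np.isfinite(b[:,0])]
l=b[(b[:,2]>.2265)&(b[:,2]<.238)&(b[:,0]<.66)]
(c,r)=cv2.minEnclosingCircle(l[:,:2].astype(np.float32));print('top circ',c,r,len(l))
S=np.load('scene0.npz')['W'][150:230,165:265].reshape(-1,3);S=S[np.isfinite(S[:,0])]
l2=S[(S[:,2]>.2265)&(S[:,2]<.238)]
print('scene circ',cv2.minEnclosingCircle(l2[:,:2].astype(np.float32)))
from scipy.optimize import least_squares
for P in (l,l2):
    h=cv2.convexHull(P[:,:2].astype(np.float32))[:,0]
    f=least_squares(lambda p:np.hypot(*(h-p).T)-.058,[.575,-.1],loss='soft_l1',f_scale=.002);print('fit',f.x,np.abs(f.fun).mean())
for n,P in (('top',b),('scene',S)):
    t=P[(P[:,2]>.262)&(P[:,2]<.34)&(P[:,0]<.66)]
    for z in (.27,.29,.31,.321):
        q=t[abs(t[:,2]-z)<.008]
        if len(q):print(n,z,len(q),np.median(q,0),'y',q[:,1].min(),q[:,1].max())
    u=t[t[:,2]>.31]; m=P[(P[:,2]>.242)&(P[:,2]<.256)]; print('lugs',len(m),m.mean(0),np.linalg.svd(m[:,:2]-m[:,:2].mean(0),full_matrices=False)[1:])
    v=np.linalg.svd(t-t.mean(0),full_matrices=False);print('lever pca',t.mean(0),v[1],v[2])
```

```text
top circ (0.5733480453491211, -0.1036134660243988) 0.05868396908044815 2011
scene circ ((0.5747244358062744, -0.10255555808544159), 0.059652458876371384)
fit [ 0.57359848 -0.10287854] 0.0008076901875215405
fit [ 0.57475323 -0.10366086] 0.0006332255244756912
top 0.27 34 [ 0.60659519 -0.10803696  0.2677578 ] y -0.11850444405119628 -0.09922684532356268
top 0.29 27 [ 0.6103395  -0.10910915  0.28969078] y -0.11937215775093152 -0.10027159781181935
top 0.31 27 [ 0.61364355 -0.10993446  0.31046065] y -0.1189062202421739 -0.10139657244629321
top 0.321 49 [ 0.61789193 -0.11111807  0.32245576] y -0.12145679501888354 -0.10098423092498329
lugs 109 [ 0.60209026 -0.10826452  0.25054697] (array([0.13159327, 0.04824127]), array([[-0.18120775, -0.98344484],
       [ 0.98344484, -0.18120775]]))
lever pca [ 0.61248853 -0.10941838  0.29838126] [0.26316483 0.07305029 0.01969169] [[-0.20710819  0.05772504 -0.97661355]
 [ 0.17557011  0.98424413  0.02094331]
 [-0.96243511  0.16712661  0.21397981]]
scene 0.27 65 [ 0.61220783 -0.10864929  0.27046291] y -0.1197457088960541 -0.09944369739455813
scene 0.29 67 [ 0.61566521 -0.10873479  0.29030708] y -0.11977366755545898 -0.10002696739118261
scene 0.31 65 [ 0.61924902 -0.10884378  0.30982233] y -0.1200887232616572 -0.10080894466418241
scene 0.321 63 [ 0.62175088 -0.10968928  0.32065445] y -0.12179912359140815 -0.10080894466418241
lugs 148 [ 0.61088094 -0.10648919  0.24883775] (array([0.14518573, 0.04331382]), array([[ 0.05691225,  0.99837918],
       [-0.99837918,  0.05691225]]))
lever pca [ 0.61659569 -0.10930989  0.29533448] [0.31431511 0.10087371 0.0227751 ] [[ 0.17959008 -0.03428257  0.98314399]
 [-0.12766102 -0.9917539  -0.01126307]
 [-0.97542302  0.12348643  0.18248571]]
```

Request:
send_rows([
  [0,0,-0.04],
  [0,0,-0.08],
  [0,0,-0.12],
  [0,0,-0.16],
  [0,0,-0.187],
  [-0.02,-0.021,-0.187],
  [-0.04,-0.042,-0.187],
  [-0.06,-0.064,-0.187],
  [-0.08,-0.085,-0.187],
  [-0.1,-0.106,-0.187],
  [-0.12,-0.127,-0.187],
  [-0.14,-0.148,-0.187],
  [-0.16,-0.169,-0.187],
  [-0.18,-0.19,-0.187],
  [-0.2,-0.212,-0.187],
  [-0.22,-0.233,-0.187],
  [-0.24,-0.254,-0.187],
  [-0.26,-0.275,-0.187],
  [-0.28,-0.296,-0.187],
  [-0.28,-0.296,-0.187],
], spin=[-1,-2,-3,-4,-5,-5.6,-5.6,-5.6,-5.6,-5.6,-5.6,-5.6,-5.6,-5.6,-5.6,-5.6,-5.6,-5.6,-5.6,-5.6], gripper=0)

```text
clock: 2.72
ee_pos: [0.3553, 0.2449, 0.4008]
tool_rot: [0.079, 0.997, -0.0, 0.001]
wrist_force: [0.1, 0.7, -0.9]
grip_width: 0.0003
```

```bash
cat > go.py <<'E'
from h import *
import sys
s=bot.sense();M=R.from_quat(s['tool_rot']).as_matrix()
print(s['clock'],s['ee_pos'].round(4),'x',M[:,0].round(4),'z',M[:,2].round(4),'F',s['wrist_force'].round(2),'w',s['grip_width'])
if len(sys.argv)>3: print('d',(M.T@(np.array(sys.argv[1:4],float)-s['ee_pos'])).round(4))
E
python3 go.py .544 -.098 .40
```

```text
2.7167 [0.3553 0.2449 0.4008] x [-0.9874  0.1584 -0.0011] z [ 9.e-04 -1.e-03 -1.e+00] F [ 0.09  0.69 -0.86] w 0.0003069214096467791
d [-0.2406 -0.3086  0.0013]
```

Request:
send_rows([
  [-0.018,-0.023,0],
  [-0.036,-0.046,0],
  [-0.054,-0.069,0],
  [-0.072,-0.092,0],
  [-0.09,-0.115,0],
  [-0.108,-0.138,0],
  [-0.126,-0.161,0],
  [-0.144,-0.184,0],
  [-0.162,-0.207,0],
  [-0.18,-0.23,0],
  [-0.198,-0.253,0],
  [-0.216,-0.276,0],
  [-0.23,-0.295,0],
  [-0.2406,-0.3086,0],
  [-0.2406,-0.3086,0.03],
  [-0.2406,-0.3086,0.06],
  [-0.2406,-0.3086,0.09],
  [-0.2406,-0.3086,0.12],
  [-0.2406,-0.3086,0.13],
  [-0.2406,-0.3086,0.13],
], spin=[0,0,0,0,0,0,0,0,0,0,0,0,0,0,0,0,0,0,0,0])

```text
clock: 4.38
ee_pos: [0.5422, -0.0934, 0.2688]
tool_rot: [0.078, 0.997, 0.0, -0.002]
wrist_force: [1.0, 0.4, 0.1]
grip_width: 0.0001
```

```bash
python3 go.py .544 -.098 .236
python3 - <<'E'
from h import *
c=cam('scene');cv2.imwrite('pics/s1.png',cv2.resize(c['pixels'][120:320,120:320],None,fx=3,fy=3))
c=cam('wrist');cv2.imwrite('pics/w1.png',c['pixels'])
E
```

```text
4.3833 [ 0.5422 -0.0934  0.2688] x [-0.9879  0.1552  0.0042] z [-0.0041  0.0013 -1.    ] F [0.97 0.41 0.05] w 0.00010152184847150462
d [-0.0026 -0.0043  0.0327]
```

View pics/s1.png

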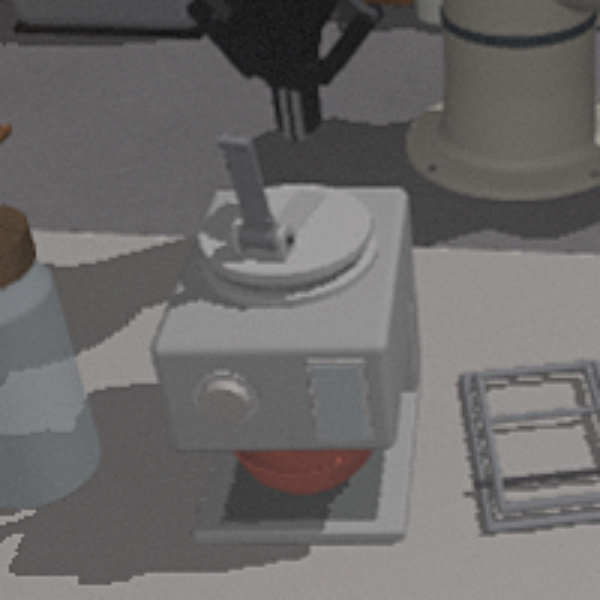

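View pics/w1.png

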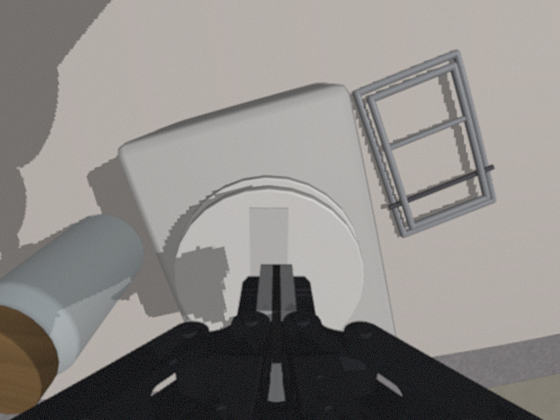

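Request:
send_rows([
  [0,0,0.01],
  [0,0,0.02],
  [0,0,0.024],
  [0,0,0.027],
  [0,0,0.03],
  [0,0,0.03],
], spin=[0,0,0,0,0,0])

```text
clock: 4.98
ee_pos: [0.5432, -0.0941, 0.2402]
tool_rot: [0.078, 0.997, 0.0, -0.0]
wrist_force: [0.0, 0.5, -0.5]
grip_width: 0.0002
```

```bash
python3 go.py .544 -.098 .236
```

```text
4.9833 [ 0.5432 -0.0941  0.2402] x [-9.878e-01  1.555e-01  6.000e-04] z [-6.e-04  1.e-04 -1.e+00] F [ 0.03  0.48 -0.51] w 0.00023497404619130115
d [-0.0014 -0.0038  0.0042]
```

Request:
send_rows([
  [0,0,0.002],
  [0,0,0.004],
  [0,0,0.004],
], spin=[0,0,0])

```text
clock: 5.23
ee_pos: [0.5433, -0.0941, 0.2364]
tool_rot: [0.078, 0.997, 0.0, -0.0]
wrist_force: [-0.7, 0.5, -0.4]
grip_width: -0.0
```

```bash
python3 go.py .544 -.098 .236;python3 - <<'E'
from h import *
c=cam('scene');cv2.imwrite('pics/s2.png',cv2.resize(c['pixels'][120:280,140:300],None,fx=3.6,fy=3.6,interpolation=cv2.INTER_CUBIC))
E
```

```text
5.2333 [ 0.5433 -0.0941  0.2364] x [-9.878e-01  1.555e-01  2.000e-04] z [-2.e-04  0.e+00 -1.e+00] F [-0.68  0.54 -0.38] w -1.4518951424519104e-05
d [-0.0013 -0.0037  0.0004]
```

View pics/s2.png

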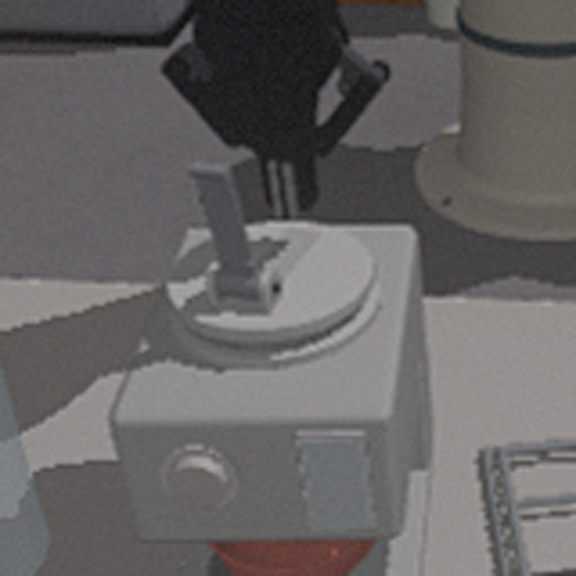

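Run:
```python
from h import *
for n in('scene','top'):
    c=cam(n)
    q=lambda p:cv2.projectPoints(np.array([p],float),np.array(c['rvec'],float),np.array(c['tvec'],float),c['K'],np.array(c['distortion'],float))[0].ravel().round(1)
    for p in [(.5433,-.0941,.2254),(.5433,-.0941,.2364),(.574,-.103,.2325),(.516,-.103,.2325)]: print(n,p,q(p))
    cv2.imwrite(f'pics/{n}3.png',cv2.resize(c['pixels'][120:280,140:300] if n=='scene' else c['pixels'][140:300,280:440],None,fx=3.6,fy=3.6))
    W=cloud(c)
    m=(W[...,0]>.45)&(W[...,0]<.6)&(abs(W[...,1]+.095)<.03)&(W[...,2]>.2)&(W[...,2]<.4)
    dark=c['pixels'].sum(2)<220
    P=W[m&dark]
    for z in np.arange(.2,.36,.01):
        k=P[(P[:,2]>=z)&(P[:,2]<z+.01)]
        if len(k): print(n,z.round(2),len(k),k.min(0).round(3),k.max(0).round(3))
```

```text
scene (0.5433, -0.0941, 0.2254) [222.9 190.7]
scene (0.5433, -0.0941, 0.2364) [222.3 186.2]
scene (0.574, -0.103, 0.2325) [214.6 195.4]
scene (0.516, -0.103, 0.2325) [221.6 181.1]
scene 0.25 10 [ 0.54  -0.102  0.254] [ 0.557 -0.087  0.259]
scene 0.26 43 [ 0.539 -0.109  0.26 ] [ 0.556 -0.081  0.27 ]
scene 0.27 51 [ 0.537 -0.109  0.27 ] [ 0.558 -0.081  0.28 ]
scene 0.28 52 [ 0.541 -0.109  0.28 ] [ 0.557 -0.08   0.29 ]
scene 0.29 64 [ 0.546 -0.124  0.29 ] [ 0.561 -0.073  0.3  ]
scene 0.3 149 [ 0.534 -0.125  0.3  ] [ 0.563 -0.066  0.31 ]
scene 0.31 101 [ 0.534 -0.125  0.31 ] [ 0.564 -0.065  0.32 ]
scene 0.32 88 [ 0.534 -0.114  0.32 ] [ 0.566 -0.077  0.33 ]
scene 0.33 118 [ 0.543 -0.121  0.33 ] [ 0.565 -0.067  0.34 ]
scene 0.34 130 [ 0.548 -0.125  0.34 ] [ 0.566 -0.065  0.35 ]
scene 0.35 153 [ 0.549 -0.124  0.35 ] [ 0.569 -0.065  0.36 ]
top (0.5433, -0.0941, 0.2254) [350.7 226.7]
top (0.5433, -0.0941, 0.2364) [351.4 226.2]
top (0.574, -0.103, 0.2325) [354.9 212. ]
top (0.516, -0.103, 0.2325) [355.6 239.1]
```

View pics/top3.png

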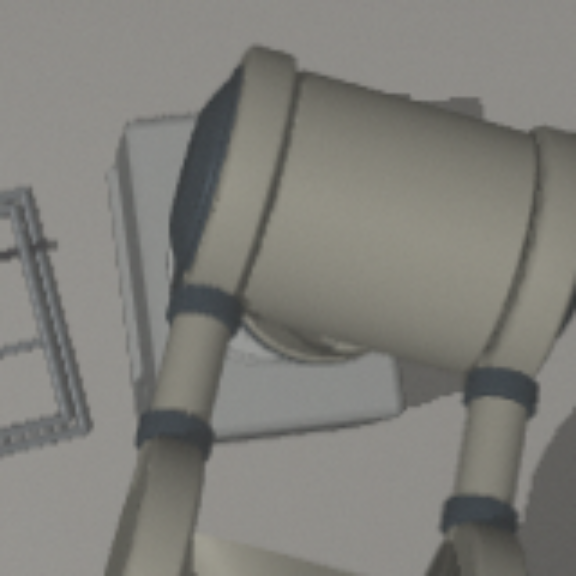

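Run:
```python
from h import *
c=cam('scene')
cv2.imwrite('pics/s4.png',cv2.resize(c['pixels'][130:220,180:270],None,fx=6.6,fy=6.6,interpolation=cv2.INTER_NEAREST))
W=cloud(c)
for v in range(160,200,2): print(v,[tuple(W[v,u].round(3)) for u in (216,220,222)])
c=cam('wrist')
W=cloud(c)
cv2.imwrite('pics/w4.png',c['pixels'])
for v in range(200,330,8): print(v,[tuple(W[v,u].round(3)) for u in (262,275,290)])
print(c['T'])
```

```text
160 [(np.float64(0.55), np.float64(-0.098), np.float64(0.301)), (np.float64(0.556), np.float64(-0.088), np.float64(0.304)), (np.float64(0.558), np.float64(-0.083), np.float64(0.305))]
162 [(np.float64(0.55), np.float64(-0.098), np.float64(0.296)), (np.float64(0.559), np.float64(-0.087), np.float64(0.301)), (np.float64(0.559), np.float64(-0.083), np.float64(0.301))]
164 [(np.float64(0.55), np.float64(-0.099), np.float64(0.292)), (np.float64(0.56), np.float64(-0.087), np.float64(0.297)), (np.float64(0.558), np.float64(-0.084), np.float64(0.296))]
166 [(np.float64(0.554), np.float64(-0.098), np.float64(0.289)), (np.float64(0.554), np.float64(-0.09), np.float64(0.29)), (np.float64(0.554), np.float64(-0.086), np.float64(0.29))]
168 [(np.float64(0.554), np.float64(-0.099), np.float64(0.285)), (np.float64(0.557), np.float64(-0.09), np.float64(0.287)), (np.float64(0.553), np.float64(-0.087), np.float64(0.284))]
170 [(np.float64(0.554), np.float64(-0.099), np.float64(0.28)), (np.float64(0.556), np.float64(-0.09), np.float64(0.282)), (np.float64(0.552), np.float64(-0.088), np.float64(0.28))]
1
[... 5212 characters left out ...]
(0.293)), (np.float64(0.534), np.float64(-0.093), np.float64(0.29)), (np.float64(0.533), np.float64(-0.088), np.float64(0.292))]
320 [(np.float64(0.531), np.float64(-0.097), np.float64(0.297)), (np.float64(0.537), np.float64(-0.094), np.float64(0.29)), (np.float64(0.533), np.float64(-0.088), np.float64(0.296))]
328 [(np.float64(0.531), np.float64(-0.097), np.float64(0.301)), (np.float64(0.54), np.float64(-0.094), np.float64(0.29)), (np.float64(0.532), np.float64(-0.088), np.float64(0.301))]
[[ 0.15486412  0.93638692  0.31495498  0.46230698]
 [ 0.98793477 -0.14632723 -0.05072707 -0.08145241]
 [-0.00141367  0.31901078 -0.94775003  0.39557096]
 [ 0.          0.          0.          1.        ]]
```

View pics/s4.png

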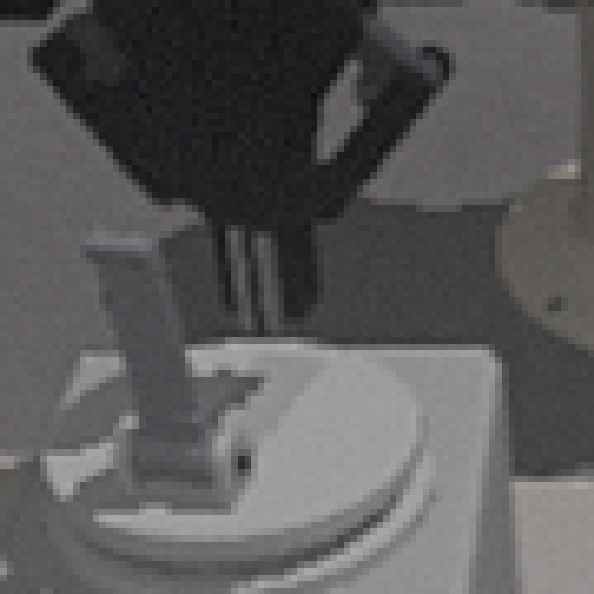

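View pics/w4.png

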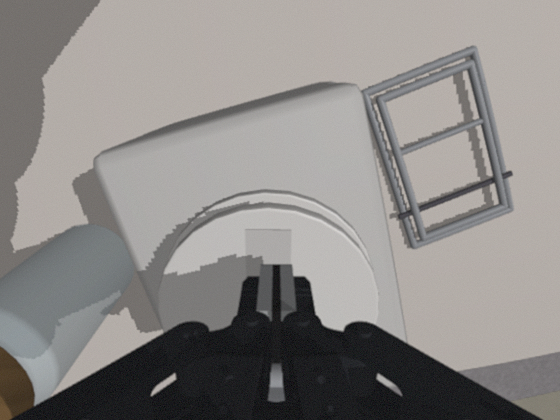

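Request:
send_rows([
  [0,0,0.004],
  [0,0,0.008],
  [0,0,0.012],
  [0,0,0.012],
], spin=[0,0,0,0])

```text
clock: 5.82
ee_pos: [0.5428, -0.094, 0.2236]
tool_rot: [0.078, 0.997, 0.0, -0.001]
wrist_force: [0.3, 0.1, 0.0]
grip_width: 0.0002
```

Request:
send_rows([
  [0,0,0.002],
  [0,0,0.004],
  [0,0,0.004],
], spin=[0,0,0])

```text
clock: 6.07
ee_pos: [0.5432, -0.0941, 0.2203]
tool_rot: [0.078, 0.997, 0.0, -0.0]
wrist_force: [0.6, 0.6, 0.6]
grip_width: -0.0002
```

Request:
send_rows([
  [0,0,0.002],
  [0,0,0.004],
  [0,0,0.004],
], spin=[0,0,0])

```text
clock: 6.32
ee_pos: [0.5432, -0.094, 0.2163]
tool_rot: [0.078, 0.997, 0.0, -0.0]
wrist_force: [0.1, -0.0, 0.1]
grip_width: 0.0001
```

Request:
send_rows([
  [0,0,0.0015],
  [0,0,0.003],
  [0,0,0.003],
], spin=[0,0,0])

```text
clock: 6.57
ee_pos: [0.5434, -0.0941, 0.2136]
tool_rot: [0.078, 0.997, -0.0, 0.0]
wrist_force: [0.2, -0.1, 0.3]
grip_width: -0.0
```

Run:
```python
from h import *
c=cam('scene')
cv2.imwrite('pics/s5.png',cv2.resize(c['pixels'][130:220,180:270],None,fx=6.6,fy=6.6,interpolation=cv2.INTER_NEAREST))
W=cloud(c)
for v in range(174,200,2): print(v,[W[v,u].round(3).tolist() for u in (216,220,222)])
```

```text
174 [[0.55, -0.102, 0.269], [0.558, -0.091, 0.273], [0.557, -0.087, 0.273]]
176 [[0.555, -0.101, 0.267], [0.555, -0.092, 0.267], [0.552, -0.089, 0.266]]
178 [[0.556, -0.101, 0.263], [0.555, -0.093, 0.263], [0.552, -0.09, 0.261]]
180 [[0.554, -0.102, 0.257], [0.554, -0.094, 0.257], [0.554, -0.09, 0.258]]
182 [[0.554, -0.103, 0.252], [0.554, -0.094, 0.253], [0.554, -0.09, 0.253]]
184 [[0.546, -0.106, 0.243], [0.556, -0.094, 0.249], [0.557, -0.09, 0.25]]
186 [[0.548, -0.106, 0.239], [0.554, -0.096, 0.243], [0.555, -0.091, 0.244]]
188 [[0.544, -0.108, 0.232], [0.557, -0.095, 0.24], [0.558, -0.091, 0.241]]
190 [[0.55, -0.107, 0.231], [0.553, -0.097, 0.233], [0.556, -0.092, 0.235]]
192 [[0.559, -0.104, 0.231], [0.557, -0.096, 0.23], [0.558, -0.092, 0.231]]
194 [[0.566, -0.102, 0.231], [0.564, -0.095, 0.23], [0.565, -0.09, 0.231]]
196 [[0.601, -0.091, 0.249], [0.571, -0.093, 0.23], [0.573, -0.088, 0.231]]
198 [[0.605, -0.09, 0.246], [0.581, -0.09, 0.231], [0.58, -0.086, 0.231]]
```

View pics/s5.png

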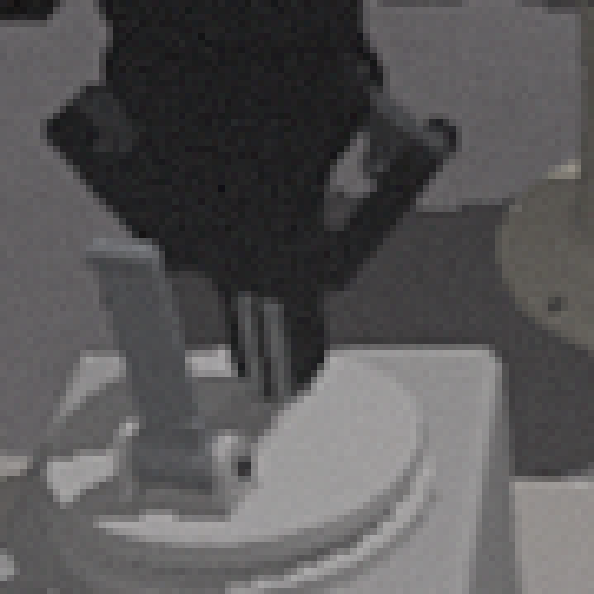

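Request:
send_rows([
  [0,0,0.0015],
  [0,0,0.003],
  [0,0,0.0045],
], spin=[0,0,0])

```text
clock: 6.87
ee_pos: [0.5434, -0.0941, 0.2093]
tool_rot: [0.078, 0.997, -0.0, 0.0]
wrist_force: [-1.9, 0.8, 6.0]
grip_width: -0.0001
```

Request:
send_rows([
  [0,0,0.0005],
  [0,0,0.001],
], spin=[0,0])

```text
clock: 7.03
ee_pos: [0.5434, -0.0941, 0.2083]
tool_rot: [0.078, 0.997, -0.0, 0.0]
wrist_force: [-3.3, -0.1, 6.0]
grip_width: 0.0004
```

Request:
send_rows([
  [0,0,0.001],
  [0,0,0.001],
], spin=[0,0])

```text
clock: 7.2
ee_pos: [0.5434, -0.0941, 0.2074]
tool_rot: [0.078, 0.997, -0.0, 0.0]
wrist_force: [-0.2, 0.5, 4.5]
grip_width: -0.0003
```

Request:
send_rows([
  [0,0,0.001],
  [0,0,0.001],
], spin=[0,0])

```text
clock: 7.37
ee_pos: [0.5434, -0.0941, 0.2072]
tool_rot: [0.078, 0.997, -0.0, 0.0]
wrist_force: [-6.1, 1.6, 18.5]
grip_width: 0.0002
```

```bash
python3 - <<'E'
from h import *
c=cam('scene');W=cloud(c);P=W[150:230,165:265].reshape(-1,3);P=P[np.isfinite(P[:,0])]
l=P[(P[:,2]>.215)&(P[:,2]<.24)&(np.hypot(P[:,0]-.574,P[:,1]+.103)<.05)]
print('lid z',np.median(l[:,2]),len(l))
E
python3 go.py
```

```text
lid z 0.22464645273497397 817
7.4167 [ 0.5435 -0.0941  0.2072] x [-0.9879  0.1554 -0.001 ] z [ 1.e-03 -3.e-04 -1.e+00] F [-6.35  1.78 18.7 ] w 0.0001668883146882997
```

Request:
send_rows([
  [0,0,0.001],
  [0,0,0.001],
], spin=[0,0])

```text
clock: 7.58
ee_pos: [0.5435, -0.0941, 0.2071]
tool_rot: [0.078, 0.997, -0.0, 0.001]
wrist_force: [-11.6, 2.7, 33.0]
grip_width: -0.0
```

Request:
send_rows([
  [0,0,-0.01],
  [0,0,-0.03],
  [0,0,-0.06],
  [0,0,-0.09],
  [0,0,-0.12],
  [0,0,-0.13],
  [-0.02,-0.002,-0.13],
  [-0.045,-0.004,-0.13],
  [-0.07,-0.004,-0.13],
  [-0.095,-0.004,-0.13],
  [-0.1085,-0.004,-0.13],
  [-0.1085,-0.004,-0.13],
], spin=[0,0,0,0,0,0,0,0,0,0,0,0])

```text
clock: 8.58
ee_pos: [0.6519, -0.1153, 0.3336]
tool_rot: [0.078, 0.997, 0.0, -0.0]
wrist_force: [0.2, 0.3, -0.1]
grip_width: -0.0
```

```bash
python3 go.py .650 -.115 .2675;python3 - <<'E'
from h import *
c=cam('scene')
cv2.imwrite('pics/s6.png',cv2.resize(c['pixels'][110:230,160:280],None,fx=5,fy=5,interpolation=cv2.INTER_CUBIC))
W=cloud(c);P=W[150:230,165:265].reshape(-1,3);P=P[np.isfinite(P[:,0])]
l=P[(P[:,2]>.215)&(P[:,2]<.24)&(np.hypot(P[:,0]-.574,P[:,1]+.103)<.05)]
print('lid z',np.median(l[:,2]),len(l))
E
```

```text
8.5833 [ 0.6519 -0.1153  0.3336] x [-9.879e-01  1.554e-01  9.000e-04] z [-8.e-04  3.e-04 -1.e+00] F [ 0.24  0.29 -0.12] w -1.940994988876727e-05
d [ 0.0018 -0.      0.0661]
lid z 0.2247634649814697 817
```

View pics/s6.png

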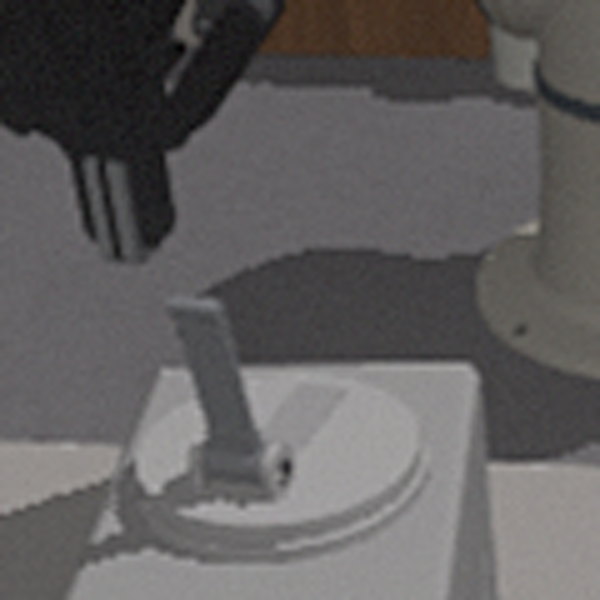

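Request:
send_rows([
  [0,0,0.03],
  [0,0,0.055],
  [0,0,0.066],
  [0,0,0.066],
], spin=[0,0,0,0])

```text
clock: 8.97
ee_pos: [0.648, -0.1145, 0.2666]
tool_rot: [0.078, 0.997, 0.0, -0.002]
wrist_force: [0.5, 0.3, -0.1]
grip_width: 0.0003
```

Request:
send_rows([
  [0.006,0,0],
  [0.012,0,0],
  [0.018,0,0],
  [0.024,0,0],
  [0.03,0,0],
  [0.036,0,0],
], spin=[0,0,0,0,0,0])

```text
clock: 9.47
ee_pos: [0.6142, -0.1093, 0.2701]
tool_rot: [0.078, 0.997, -0.0, 0.001]
wrist_force: [3.8, 0.2, 1.7]
grip_width: -0.0003
```

```bash
python3 go.py;python3 - <<'E'
from h import *
c=cam('scene')
cv2.imwrite('pics/s7.png',cv2.resize(c['pixels'][110:230,160:280],None,fx=5,fy=5,interpolation=cv2.INTER_CUBIC))
E
```

```text
9.4667 [ 0.6142 -0.1093  0.2701] x [-0.9879  0.1554 -0.0019] z [ 1.8e-03 -5.0e-04 -1.0e+00] F [3.79 0.18 1.71] w -0.0002819355937521504
```

View pics/s7.png

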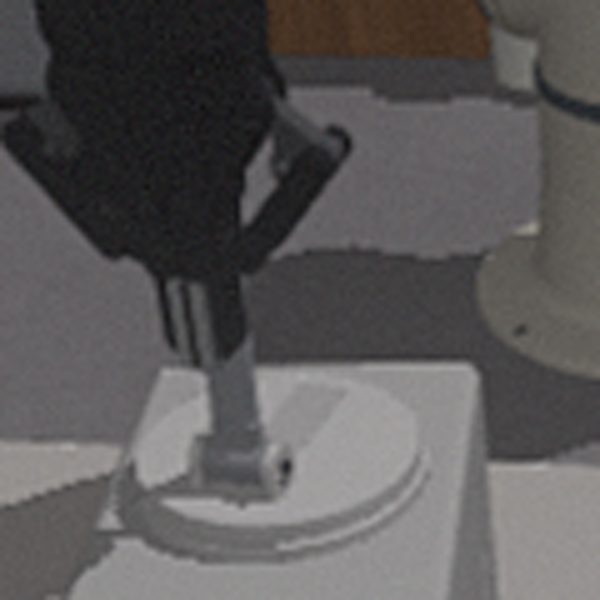

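Request:
send_rows([
  [0.006,0,0],
  [0.012,0,0],
  [0.018,0,0.001],
  [0.024,0,0.003],
  [0.03,0,0.006],
  [0.036,0,0.009],
  [0.042,0,0.011],
  [0.048,0,0.013],
  [0.048,0,0.013],
], spin=[0,0,0,0,0,0,0,0,0])

```text
clock: 10.27
ee_pos: [0.5654, -0.1015, 0.2557]
tool_rot: [0.078, 0.997, 0.0, -0.001]
wrist_force: [0.9, -0.6, 0.5]
grip_width: 0.0004
```

```bash
python3 go.py;python3 - <<'E'
from h import *
c=cam('scene')
cv2.imwrite('pics/s8.png',cv2.resize(c['pixels'][110:230,160:280],None,fx=5,fy=5,interpolation=cv2.INTER_CUBIC))
E
```

```text
10.2667 [ 0.5654 -0.1015  0.2557] x [-0.9878  0.1554  0.0016] z [-1.5e-03  4.0e-04 -1.0e+00] F [ 0.9  -0.6   0.47] w 0.00035304591695271695
```

View pics/s8.png

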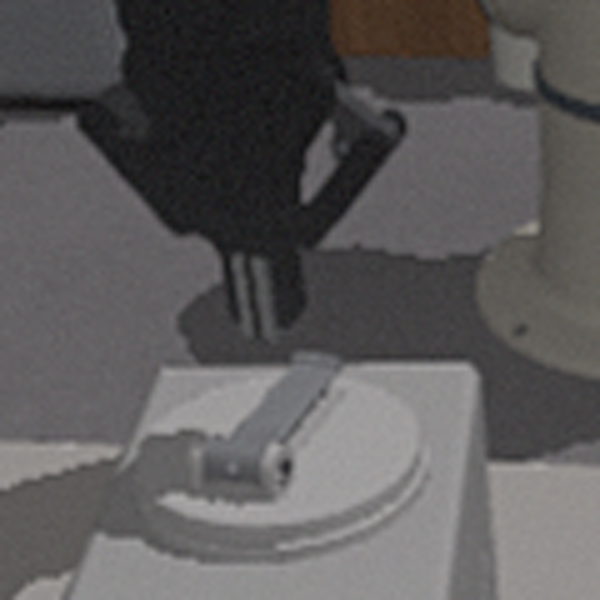

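Request:
send_rows([
  [0,0,-0.03],
  [0,0,-0.06],
  [0,0,-0.1],
  [0,0,-0.13],
  [0.03,0.02,-0.14],
  [0.06,0.05,-0.14],
  [0.09,0.08,-0.14],
  [0.1,0.11,-0.14],
  [0.1,0.14,-0.14],
  [0.1,0.17,-0.14],
  [0.1,0.2,-0.14],
  [0.1,0.2,-0.14],
  [0.1,0.2,-0.14],
], spin=[0,0,0,0,0,0,0,0,0,0,0,0,0])

```text
clock: 11.4
ee_pos: [0.4994, 0.1125, 0.3961]
tool_rot: [0.077, 0.997, 0.0, 0.0]
wrist_force: [0.6, -0.3, -0.5]
grip_width: -0.0
```

```bash
python3 go.py;python3 - <<'E'
from h import *
for n in ('scene','top'):
    c=cam(n)
    for t in ('jar','stand','bowl','lever_tip'): print(n,t,bot.find_in(t,n)[:1])
    W=cloud(c);P=(W[150:235,165:265] if n=='scene' else W[150:300,300:400]).reshape(-1,3);P=P[np.isfinite(P[:,0])]
    q=P[:,:2]-[.574,-.103];ax=q@[.988,-.156];ay=q@[.156,.988]
    l=(np.hypot(ax,ay)<.054)&(abs(ay)>.016)&(abs(P[:,2]-.225)<.015);print('lid',np.median(P[l,2]),'col',np.median(P[(np.hypot(ax,ay)>.064)&(np.hypot(ax,ay)<.075)&(P[:,2]>.19),2]))
    for a in (-.045,-.03,-.01,.01): 
        k=(abs(ax-a)<.005)&(abs(ay)<.007)&(P[:,2]>.2);print(a,np.median(P[k,2]))
    cv2.imwrite(f'pics/{n}9.png',cv2.resize(c['pixels'][130:310,60:360] if n=='scene' else c['pixels'][140:300,220:480],None,fx=2.6,fy=2.6))
E
```

```text
11.4 [0.4994 0.1125 0.3961] x [-0.9882  0.1529 -0.    ] z [ 0.  0. -1.] F [ 0.58 -0.29 -0.46] w -4.487361820660808e-05
scene jar [{'bbox': [86.9, 186.8, 154.9, 290.9], 'score': 0.9}]
scene stand [{'bbox': [276.2, 239.9, 333.4, 297.0], 'score': 0.76}]
scene bowl [{'bbox': [202.6, 270.9, 239.1, 284.4], 'score': 0.69}]
scene lever_tip [{'bbox': [197.3, 178.8, 228.0, 204.2], 'score': 0.74}]
lid 0.2244794614208662 col 0.20744157218401
-0.045 0.23972757492094585
-0.03 0.2387979490711714
-0.01 0.23853129713815913
0.01 0.2391162940744192
top jar [{'bbox': [406.8, 172.8, 466.4, 222.6], 'score': 0.97}]
top stand [{'bbox': [406.6, 170.8, 465.2, 221.0], 'score': 0.53}]
top bowl []
top lever_tip [{'bbox': [349.2, 193.0, 362.6, 233.8], 'score': 0.83}]
lid 0.22410374010264666 col 0.20712468215034407
-0.045 0.2397729589012263
-0.03 0.2389824270765888
-0.01 0.23909820657824898
0.01 0.23950924641983673
```

View pics/scene9.png

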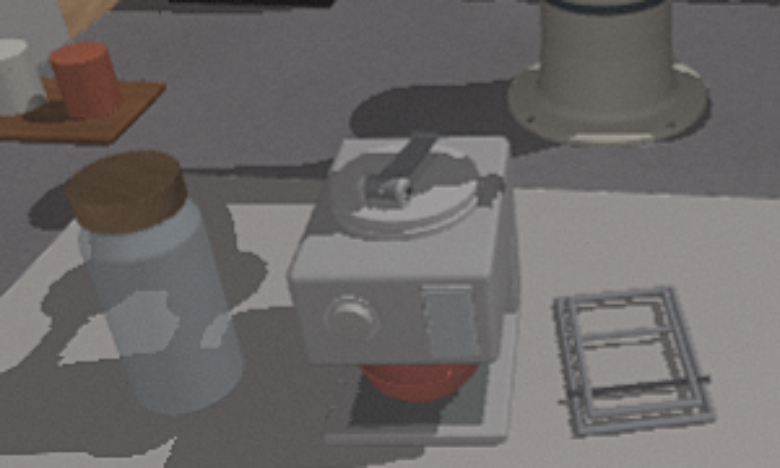

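The lid is home at 0.2245 m and the lever is level: its top is about 0.239 m along its whole length, where 0.225 + 0.009 + 0.005 gives 0.239. The robot is clear, so I am handing in.

```bash
python3 -c "
from workcell import bot
print(bot.finish_job())"
```

```text
the job is handed in; nothing more can be done
None
```

I pressed the lid home with the shut fingertips, with the lever still standing. Then I pushed the lever from behind past its middle; it snapped flat across the lid. The robot was clear when I handed the job in, at about 11.5 s; no verdict was reported.

**Last checks**
- **Lid:** the last press met a firm stop at 33 N on the wrist. Both cameras put the face at 0.224–0.2245 m (0.225 m expected).
- **Lever:** its top measured 0.2385–0.240 m along its length (0.239 m expected), so it lies level.
- **Jar, bowl and stand:** the jar's and stand's boxes in the scene camera match the start to within about 2 pixels. The bowl's left edge shifted 4.6 pixels, but the bowl looks unmoved in the picture.

**What disagreed or failed**
- **Fingertips:** with the gripper shut they touched about 17 mm behind the TCP, not 11 mm ahead as stated. I went by the camera depth and the contact force instead.
- **Top camera:** the network mistook the jar for the stand, and it never found the bowl, which is hidden under the dispenser's head.

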